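Set the saw fence four clicks over and lock it

ROBOT

A 6-joint arm with a two-finger parallel gripper is mounted at the origin on the work surface. World frame = base frame: x ahead of the robot, y to its left, z up, the work surface at z = 0. Lengths are in mm, angles in degrees, forces in N, time in s.
With the tool pointing down it reaches from about 425 to 950 mm from the base axis. Payload 14.7 kg.
Tool frame: the origin (TCP) lies midway between the tips of the shut fingers; the grasp point (between the pads) lies arm.pinch_z behind it (arm.pinch_z is the distance from the TCP to the grasp point, in mm); z points along the fingers, y is the line along which they close (so a half turn about z gives the same grasp; the last joint's range is limited). The gripper opens to 85 mm and grips with 20 to 120 N. Pads are 22 mm wide; open, the fingers measure 114 mm over their backs; the gripper's body (76 mm by 85 mm) begins 54 mm behind the grasp point. The pads swing forward as they close: fully open they stand 13 mm farther back than shut.
Start: joints at [67.804, 27.513, 91.461, -0, 61.026, -2.67], TCP at [217.233, 612.619, 231.297] pointing down, gripper open.
Joint ranges: [-157.49, 157.49], [-46.99, 117.5], [13.45, 153.17], [-89.5, 269.5], [5.16, 153.95], [-167.48, 167.48]. Speed limits (degrees/s): [108.29, 108.29, 136.94, 172.46, 172.46, 172.46].

INTERFACE

Orientations are given as a 3x3 rotation matrix whose columns are the frame's x, y, z axes.
In Python, from bench import arm gives the robot as it stands. The module is installed in compiled form; this text tells all that it offers. Calls block until the motion is done:
- arm.reach(position, orientation): joint-space move of the TCP to a pose.
- arm.movel(position, orientation=None, velocity=150): straight line of the TCP; orientation=None keeps the orientation; velocity is the mean speed in mm/s.
- arm.movej(angles): joint-space move.
- arm.move_gripper(opening, force=None): opening from 0.0 (shut) to 1.0 (fully open); force is the grip in N (None keeps the last); returns when the fingers have stopped.
- arm.pause(seconds).
- arm.ik(position, orientation): joint angles nearest the present ones, or None.
- arm.state(): the state.
- arm.snapshot(name): name is "side" or "top" or "wrist"; returns a dict with "color" (420x560x3 uint8, red, green, blue), "fx", "fy", "cx", "cy" (pixels), "R" (3x3) and "t" (3): a world point X has camera coordinates R X + t. Camera axes: x right, y down, z forward; pixel columns grow to the right and rows downward; lengths in mm; the calibration is good to about 2 mm. The wrist camera is an equidistant fisheye: a pixel r from the principal point sees the ray r / f radians off the axis. A picture is of the moment at which its call begins. There is no depth.
A pose or a line that the arm cannot do raises arm.Unreachable and nothing moves.
- arm.job_done(): hands the job in; it is judged then, once.
The state is a dict: "clock": time; "joint_pos": joint angles; "qd": joint speeds; "tau": joint torques, N m; "position": TCP position; "tcp_rot": TCP orientation; "contact_force": force on the tool from outside, world axes, zero at the start; "moment": the same for the moment, N m; "opening": opening from 0.0 (shut) to 1.0 (fully open); "gripper_force": force on a finger pad.
Only numpy, scipy, OpenCV 4.12 (cv2) and the standard library are available. Lean on these libraries where they do the work, as an engineer would, in place of code of your own. Each camera call takes 0.05 s, during which the arm holds its last target. There are 200 camera calls.

TASK

On the larger block, the fence carriage, push the three-vaned click dial round with a fingertip exactly four clicks clockwise (seen from above) and no further. Then push the small sliding lock tab beside it all the way to the end of its slide, in the direction the fence bar points (away from the robot), and move clear. Push only, pinch and lift nothing, leave the smaller dial on the other block as it is, and do not disturb the loose things lying about.

Things in the scene. Friction and masses are not known exactly. Their poses are not given: they have to be found in the camera images.
- carriage: fence carriage: the larger grey block, 160 (x) x 190 (y) x 40 mm high, fixed. Origin at the centre of its underside. An aluminium fence bar (160 long, 26 wide, 55 high) runs out from its +x face. In this frame the dial's axis stands at (0, 35) mm, the lock tab at (-30 to 0, -70) mm and a loose bearing near (58, -70) mm on its top
- dial_face (a point): centre of the click dial's flat face, on its axis, 56 mm above the bench; x along the vane with the white line (vane0), z up; turns with the dial. Aluminium disc 110 mm across, 10 mm thick; on it three straight upright black vanes 120 degrees apart, each 10 mm thick, 18 mm high, reaching from 12 to 52 mm from the axis; hub 28 mm across, 8 mm high
- vane0 (a point): middle of the vane with the white line, 32 mm from the dial's axis and 9 mm above the face; x points radially outward, y across the vane (anticlockwise), z up
- vane1 (a point): the same point of the next vane anticlockwise
- vane2 (a point): the same point of the third vane
- dial (a joint): angle of the dial in rad, 0 as found (resting in a click stop), growing clockwise seen from above. Stops lie 0.5236 rad (30 degrees) apart, so four clicks = 2.094. 3.5 to 5 N at 40 mm from the axis carries it over the hump half-way between stops; then it snaps ahead into the next stop by itself and stays there
- lock_tab (a joint): travel of the lock tab in m, 0 at the -x end of its slide, 0.030 at the end of the slide (home); it starts within 0 to 0.006. It slides stiffly (about 2 N) and stays where it is left
- tab_top (a point): centre of the top of the lock tab, 62.5 mm above the bench: a steel block 20 (x, along its slide) x 26 (y) x 22 mm high on top of the carriage, whose top is 40 mm above the bench. Axes as the carriage's: it slides to +x, towards the face that bears the fence bar
- stop_block: the other, smaller grey block, 120 x 120 x 40 mm, fixed; origin at the centre of its underside. It bears a like dial of 72 mm diameter, which is to be left alone
- small_mark (a point): outer end of the white line on the smaller dial, 30 mm from its axis, 65 mm above the bench
- bearing: loose steel bearing ring, 26 mm across, 9 mm high, on the carriage; origin at the centre of its underside
- hex_nut: loose brass nut, 18 mm across, 8 mm high, on the smaller block; origin at the centre of its underside
- wrench: loose wrench, 140 mm long, lying along its x; origin at the middle, underside
- square: loose try square: wooden stock 90 mm long along y, steel blade 120 mm along x, 16 mm high; origin under the middle of the stock
- jar: loose glass jar with a steel cap, 60 mm across, 80 mm high; origin at the centre of its underside
- offcut: loose wooden offcut, 130 x 45 x 22 mm; origin at the centre of its underside
- tape: loose black tape measure, 65 x 35 x 60 mm high; origin at the centre of its underside
There are look-alikes about, which are no part of the job. Of the things shaped like the wrench, the bare steel one is meant.

How it is judged:
By the outcome, as a careful person would: the job done as asked, in the order asked, and still so for the second after the job is handed in, with the robot touching nothing.
It also fails if it takes over 54 s, if anything falls off the work surface, if the arm or the gripper's body presses on something with over 40 N, if the wrist force passes 120 N, or if a joint passes its speed limit or range.

## Working session

There is one attempt and no reset: what is moved stays moved. The work goes in short steps, each a Python script; the robot and the scene stay as the last script left them, time stands still between calls to the robot, and variables do not carry over. Pictures are saved under pics/ and viewed, at most 10 in all, crops included, and the job is handed in when it is done.

```bash
mkdir -p pics; cat > h.py <<'E'
import numpy as np, cv2
from bench import arm
def snap(n,f):
    s=arm.snapshot(n); cv2.imwrite('pics/'+f+'.png',s['color'][:,:,::-1])
    np.savez('pics/'+f+'.npz',**{k:np.array(v) for k,v in s.items()}); return s
def ray(f,u,v,z):
    s=np.load('pics/'+f+'.npz'); R,t=s['R'],s['t']
    d=np.array([(u-s['cx'])/s['fx'],(v-s['cy'])/s['fy'],1.])
    if f.startswith('wrist'):
        x=d[:2]; r=np.hypot(*x); d=np.array([*(x/r*np.sin(r)),np.cos(r)])
    c=-R.T@t; w=R.T@d; return c+w*(z-c[2])/w[2]
E
python3 - <<'E'
from h import *
snap('top','top1');snap('side','side1')
a=cv2.imread('pics/top1.png');b=cv2.imread('pics/side1.png')
print(arm.state()['clock'],arm.pinch_z)
E
```

```text
0.1 18.700000000000003
```

View pics/top1.png

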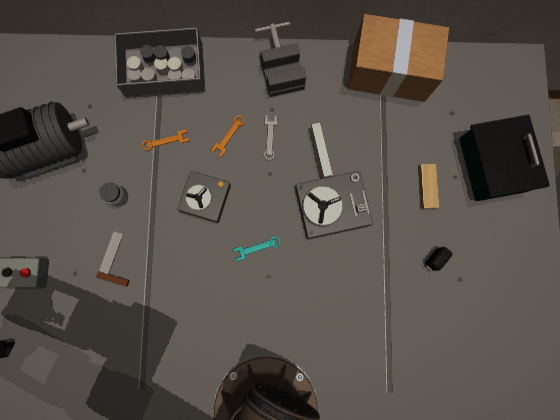

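View pics/side1.png

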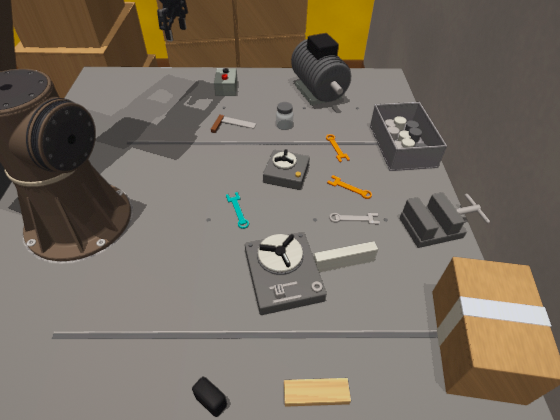

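The top view shows the carriage near (333,204), with its fence bar pointing up at (321,150). The dial is at about (323,206) and the tab area at about (360,203). I'll enlarge that part.

```bash
python3 - <<'E'
from h import *
a=cv2.imread('pics/top1.png')[165:245,285:385]; a=cv2.resize(a,None,fx=7,fy=7,interpolation=cv2.INTER_CUBIC)
a=np.clip(a*1.6,0,255).astype('uint8');cv2.imwrite('pics/c1.png',a)
E
```

```text
(no output)
```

View pics/c1.png

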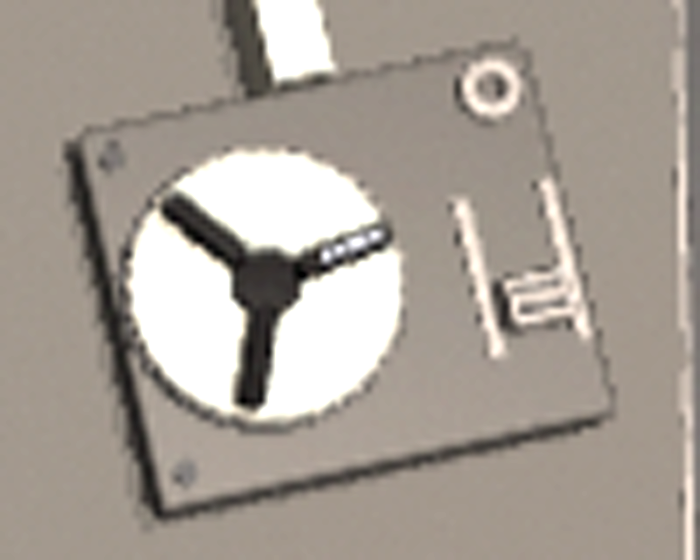

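The crop (7x, offset 285,165) shows:
- dial centre at about (266,283)
- vane 0 tip at about (388,234), with the other two vane tips at (170,203) and (250,405)
- tab at about (542,298)
- top corners at (80,140), (520,45), (610,415) and (160,512)

```bash
python3 - <<'E'
from h import *
def p(u,v,z): return ray('top1',285+(u+.5)/7-.5,165+(v+.5)/7-.5,z)
c=[p(*q,40) for q in [(80,140),(520,45),(610,415),(160,512)]]
print(np.round(c)); m=np.mean(c,0); ux=(c[0]+c[1]-c[2]-c[3])[:2]; uy=(c[0]+c[3]-c[1]-c[2])[:2]
print(m,np.hypot(*ux)/2,np.hypot(*uy)/2,np.degrees([np.arctan2(ux[1],ux[0]),np.arctan2(-uy[0],uy[1])]))
d=p(266,285,66);print('dial',d)
for q in [(388,234),(170,203),(250,405)]:
  w=p(*q,74)-d;print(np.hypot(*w[:2]),np.degrees(np.arctan2(w[1],w[0])))
print('tab',p(542,298,62.5),'fence end',p(290,75,55))
print('nut/stop', ray('top1',204,197,40))
s=arm.state();print(s['tcp_rot'],np.load('pics/top1.npz')['t'])
E
```

```text
[[ 617.  -75.   40.]
 [ 660. -255.   40.]
 [ 508. -290.   40.]
 [ 466. -108.   40.]]
[ 562.86167524 -181.99134296   40.        ] 155.74079319383912 185.76201845659332 [12.56362912 13.24698347]
dial [ 554.31057844 -147.93581599   66.        ]
51.40322774156662 -67.20682085410171
49.66768952731511 51.53323898808721
49.62825035040382 171.68781559704834
tab [ 551.52632358 -258.26009411   62.5       ] fence end [ 642.48217335 -158.90350276   55.        ]
nut/stop [576.78658199 185.93689024  40.        ]
[[-9.42509277e-01  3.34179759e-01 -3.89620168e-04]
 [ 3.34179982e-01  9.42508800e-01 -9.49438500e-04]
 [ 4.99373087e-05 -1.02505785e-03 -9.99999473e-01]] [ -32.05508238  543.06040114 1205.3069984 ]
```

```bash
cat >> h.py <<'E'
C=np.array([554.5,-148.])
def pose(phi,z,back=16,r=38,s=1,C=C):
    a=np.radians(phi); er=np.array([np.cos(a),np.sin(a),0]); et=np.array([-er[1],er[0],0])
    p=np.array([*C,z])+r*er+back*et
    return p,np.column_stack([s*et,s*er,[0,0,-1]])
E
python3 - <<'E'
from h import *
for v in (-67.5,52.3,172.3):
  for s in (1,-1):
    q=[arm.ik(*pose(v-d,62,s=s)) for d in (-20,30,60,110)]
    print(v,s,[None if x is None else np.round(np.array(x)[[0,3,5]]) for x in q])
arm.move_gripper(0.0)
p,R=pose(52.3+20,190,s=1)
try:
  arm.reach(p,R)
except Exception as e: print(e); 
print(arm.state()['clock'],arm.state()['position'],arm.state()['joint_pos'],arm.state()['contact_force'])
snap('wrist','wrist1')
E
```

```text
-67.5 1 [array([-18.,  -0.,  29.]), array([-21.,  -0.,  76.]), array([-22.,  -0., 105.]), array([-21.,  -0., 157.])]
-67.5 -1 [array([ -18.,   -0., -151.]), array([ -21.,   -0., -104.]), array([-22.,  -0., -75.]), array([-21.,  -0., -23.])]
52.3 1 [array([-14.,  -0., -86.]), array([-14.,  -0., -37.]), array([-16.,  -0.,  -8.]), array([-19.,  -0.,  39.])]
52.3 -1 [array([-14.,  -0.,  94.]), array([-14.,  -0., 143.]), None, array([ -19.,   -0., -141.])]
172.3 1 [array([-21.,  -0., 146.]), array([ -18.,   -0., -161.]), array([ -16.,   -0., -128.]), array([-14.,  -0., -76.])]
172.3 -1 [array([-21.,  -0., -34.]), array([-18.,  -0.,  19.]), array([-16.,  -0.,  52.]), array([-14.,  -0., 104.])]
3.6667 [ 551.01771087 -106.28311241  190.03039084] [-1.40157123e+01  2.31401703e+01  1.05771583e+02  6.11531240e-03
  5.10835735e+01 -8.63664605e+01] [0.19204414 0.59357454 0.6566717 ]
```

View pics/wrist1.png

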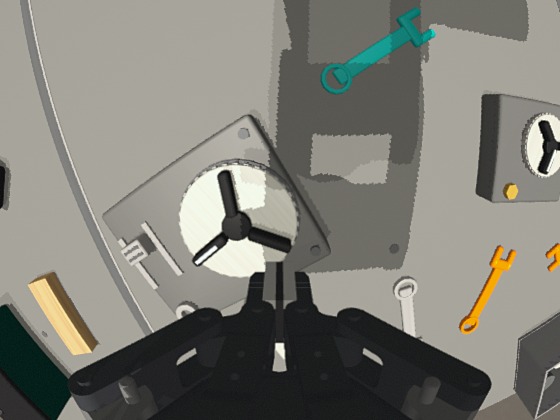

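The wrist view shows the hub at (236,226), vane tips at about (196,262) (white line), (290,248) and (224,173), and the tab at about (133,250). The fingers sit above at (280,275).

```bash
python3 - <<'E'
from h import *
f='wrist1'
d=ray(f,236,225,64);print(d)
for q in [(196,262),(290,248),(223,173)]:
  w=ray(f,*q,74)-d;print(np.hypot(*w[:2]),np.degrees(np.arctan2(w[1],w[0])))
print('tab',ray(f,133,249,62.5))
s=np.load('pics/wrist1.npz');print(-s['R'].T@s['t'],arm.state()['position'])
# dial outline fit
for q in [(179,218),(299,218),(236,163),(238,276)]: print(ray(f,*q,56))
E
```

```text
[ 556.08222596 -149.07483258   64.        ]
49.41993990207241 -66.77559531723149
50.848179154120295 51.98271503041817
49.396270251851824 171.19820175390007
tab [ 549.24441703 -257.23478489   62.5       ]
[473.63926882 -82.74963608 332.94404016] [ 550.99157675 -106.29810037  190.02347368]
[ 535.85565331 -200.23268116   56.        ]
[569.49774264 -94.44390415  56.        ]
[ 504.90781861 -131.75192353   56.        ]
[ 608.8473072  -167.87706982   56.        ]
```

```bash
sed -i 's/^C=.*/C=np.array([555.3,-148.5])/' h.py; python3 - <<'E'
from h import *
arm.movel(*pose(72,90),velocity=120)
arm.movel(*pose(72,62),velocity=60)
print(arm.state()['clock'],arm.state()['contact_force'])
for d in range(-16,20,4):
    arm.movel(*pose(52-d,62),velocity=35); s=arm.state()
    print(d,round(s['clock'],2),np.round(s['contact_force'],1),np.round(s['position'],1))
d=19;arm.movel(*pose(52-d,62),velocity=35);arm.pause(.3);s=arm.state()
print(round(s['clock'],2),np.round(s['contact_force'],1))
snap('wrist','wrist2');snap('top','top2')
a=cv2.imread('pics/wrist2.png')[140:420,100:400];b=cv2.imread('pics/top2.png')[165:245,285:385]
cv2.imwrite('pics/c2.png',np.hstack([cv2.resize(a,(400,373)),cv2.resize(b,(400,320))[:, :] if 0 else cv2.copyMakeBorder(cv2.resize(b,(400,320)),0,53,0,0,0)]))
E
```

```text
5.3167 [-0.22689292  0.17648092  0.38468661]
-16 5.57 [-0.6 -0.1 -0.2] [ 555.  -107.3   62.3]
-12 5.82 [0.4 1.3 0.1] [ 557.6 -107.3   62.2]
-8 6.07 [ 0.7 -0.6 -0.4] [ 560.4 -107.6   62. ]
-4 6.32 [0.5 0.4 0.1] [ 563.2 -108.    62. ]
0 6.57 [-0.9  0.3  0.5] [ 566.  -108.7   62. ]
4 6.82 [ 0.   1.  -0.9] [ 568.7 -109.5   62. ]
8 7.07 [-0.9  1.6  0.7] [ 571.1 -110.4   61.9]
12 7.32 [-1.3  3.2 -0.5] [ 573.7 -111.6   61.9]
16 7.57 [-0.1  1.5 -1.4] [ 576.6 -113.2   62. ]
8.12 [-0.2 -0.4  0.1]
```

View pics/c2.png

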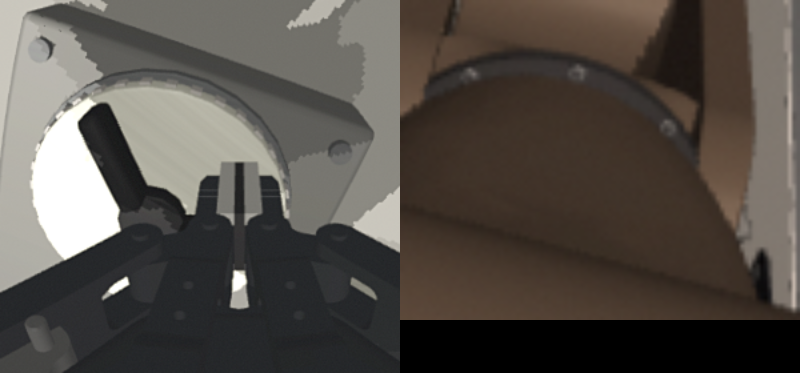

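The left half shows vane 2 from (92,108) to (140,200) in the crop, with the finger behind vane 1. The top camera's view is blocked by the arm.

```bash
python3 - <<'E'
from h import *
a=ray('wrist2',100+92*.75,140+106*.75,74)-[*C,74];b=ray('wrist2',100+135*.75,140+190*.75,74)-[*C,74]
for w in (a,b,a-b): print(np.hypot(*w[:2]),np.degrees(np.arctan2(w[1],w[0])))
print(arm.state()['position'])
E
```

```text
51.84451605080851 136.5425131990382
18.883350414171744 123.34906760704098
33.7360299401338 143.882360252241
[ 578.4702334  -114.41673226   62.0221121 ]
```

That angle is about 141°, so one click is done. Continue to three clicks, then check before the last one.

```bash
python3 - <<'E'
from h import *
for d in list(range(23,80,4))+[80]:
    arm.movel(*pose(52-d,62),velocity=35); s=arm.state()
    et=pose(52-d,62)[1][:,0]
    print(d,round(s['clock'],2),np.round(et@s['contact_force'],1),np.round(s['contact_force'],1))
arm.pause(.3)
snap('wrist','wrist3')
a=cv2.imread('pics/wrist3.png')[100:380,100:480]
cv2.imwrite('pics/c3.png',cv2.resize(a,None,fx=2,fy=2))
E
```

```text
23 8.47 -0.5 [ 0.  -0.5 -0.3]
27 8.72 0.4 [-0.2  0.3 -0.3]
31 8.97 0.2 [0.  0.2 0.1]
35 9.22 1.2 [-0.9  0.9  0.4]
39 9.47 2.9 [0.9 3.2 0. ]
43 9.72 2.9 [ 0.8  3.1 -0.3]
47 9.97 0.5 [ 0.8  0.5 -0.1]
51 10.22 -1.2 [-0.2 -1.2 -0. ]
55 10.47 0.7 [-0.9  0.7  0.4]
59 10.72 0.4 [-0.1  0.5  0.3]
63 10.97 2.3 [-0.4  2.4  0.2]
67 11.22 3.4 [-0.5  3.7 -0.1]
71 11.47 2.2 [1.  1.9 0.3]
75 11.72 0.4 [-0.2  0.6  1.5]
79 11.97 0.4 [ 0.8  0.  -0.9]
80 12.22 0.6 [0.5 0.5 0.7]
```

View pics/c3.png

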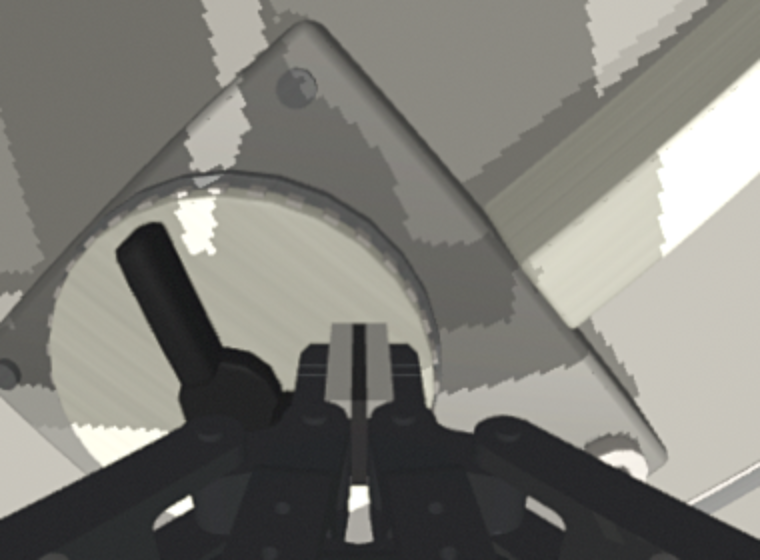

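Three snaps show in the forces (drops at about 14°, 44° and 74°), and vane 2 sits as it did relative to the tool after click 1. Next is the last click, then lift and look.

```bash
cat >> h.py <<'E'
Y=np.radians(13); EX=np.array([np.cos(Y),np.sin(Y),0]); EY=np.array([-EX[1],EX[0],0])
O=np.array([563.2,-182.6,0]); RT=np.column_stack([EX,-EY,[0,0,-1]])
def loc(x,y,z): return O+x*EX+y*EY+[0,0,z]
E
python3 - <<'E'
from h import *
for d in list(range(84,109,4))+[109.5]:
    arm.movel(*pose(52-d,62),velocity=35); s=arm.state()
    et=pose(52-d,62)[1][:,0]
    print(d,round(s['clock'],2),np.round(et@s['contact_force'],1))
arm.pause(.3)
p=arm.state()['position'];arm.movel([p[0],p[1],110],velocity=80)
print(np.round(arm.state()['contact_force'],1))
arm.movel(loc(-80,-70,130),RT,velocity=100)
print(arm.state()['clock'],arm.state()['position'])
snap('wrist','wrist4')
cv2.imwrite('pics/c4.png',cv2.resize(cv2.imread('pics/wrist4.png'),(784,588)))
E
```

```text
84 12.82 0.4
88 13.07 0.1
92 13.32 4.2
96 13.57 3.9
100 13.82 1.1
104 14.07 0.1
108 14.32 -0.8
109.5 14.57 -1.2
[ 0.7  0.2 -0.5]
17.0917 [ 501.29442662 -268.41261313  129.89013903]
```

View pics/c4.png

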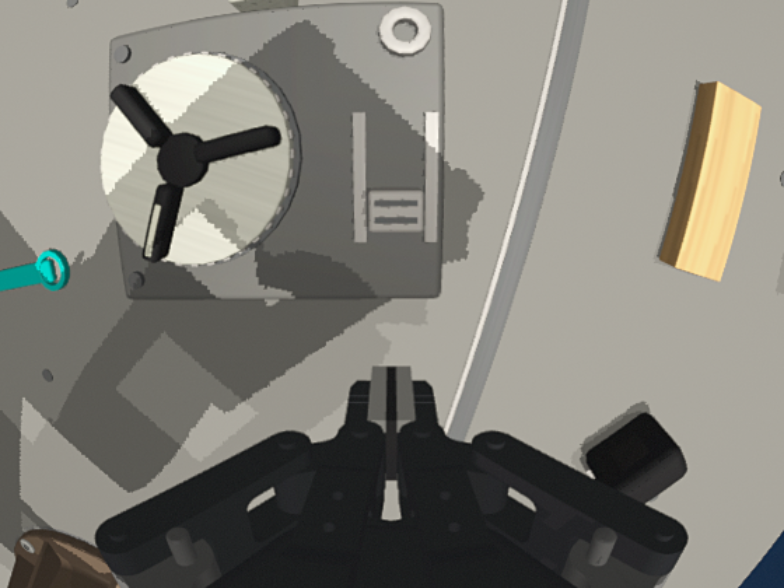

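The white-lined vane now sits where vane 2 was, so the dial has turned 4 clicks. The tab is at (395,211) and lines up with the fingers. I'll measure both, then push the tab.

```bash
python3 - <<'E'
from h import *
t=ray('wrist4',395/1.4,210/1.4,62.5)-O; print('tab',t@EX,t@EY)
w=ray('wrist4',152/1.4,255/1.4,74)-ray('wrist4',183/1.4,158/1.4,66);print('vane0',np.degrees(np.arctan2(w[1],w[0])))
arm.movel(loc(-80,-70,75),velocity=120)
arm.movel(loc(-70,-70,51),velocity=60)
print(np.round(arm.state()['contact_force'],1))
for x in list(range(-60,-24,4))+[x*1. for x in range(-25,-10)]:
    arm.movel(loc(x,-70,51),velocity=25); s=arm.state()
    f=-(s['contact_force']@EX); print(x,round((s['position']-O)@EX,1),round(s['clock'],2),round(f,1),np.round(s['contact_force'],1))
    if f>9: break
E
```

```text
tab -26.13541922617395 -72.10749344208052
vane0 171.68449019897096
[-0.8 -0.7  0.2]
-60 -59.9 18.88 -0.4 [0.1 1.  0.3]
-56 -55.8 19.19 0.0 [-0.1  0.4  0.1]
-52 -51.8 19.5 -0.1 [-0.   0.6  0.1]
-48 -47.8 19.81 0.7 [-0.6 -0.3  0.6]
-44 -43.8 20.12 -0.3 [0.2 0.3 0.1]
-40 -39.7 20.43 -0.0 [ 0.   0.  -0.7]
-36 -35.7 20.73 -0.3 [ 0.4 -0.2  0.1]
-32 -31.7 21.04 0.5 [-0.2 -1.1 -0.3]
-28 -27.7 21.35 0.0 [ 0.  -0.3 -0.9]
-25.0 -24.8 21.62 0.1 [-0.3  0.7  0.4]
-24.0 -23.9 21.87 0.6 [-0.4 -0.9  0.6]
-23.0 -23.0 22.12 0.6 [-0.6 -0.1  0.1]
-22.0 -21.9 22.37 1.2 [-1.3  0.3  1.5]
-21.0 -20.9 22.62 0.8 [-0.6 -0.9  0.6]
-20.0 -19.9 22.87 0.6 [-0.6 -0.1  0.2]
-19.0 -18.9 23.12 1.0 [-1.   0.1 -0.6]
-18.0 -17.9 23.37 0.8 [-0.8 -0.2  0.5]
-17.0 -17.3 23.62 4.5 [-4.2 -1.8  2.8]
-16.0 -17.2 23.87 11.8 [-10.8  -5.8   6. ]
```

The force rose sharply at x = −17.2, which looks like the end stop. Back off and check.

```bash
python3 - <<'E'
from h import *
arm.movel(loc(-40,-70,51),velocity=60)
arm.movel(loc(-80,-70,130),velocity=120)
snap('wrist','wrist5');print(arm.state()['clock'],np.round(arm.state()['contact_force'],1))
cv2.imwrite('pics/c5.png',cv2.resize(cv2.imread('pics/wrist5.png'),(784,588)))
E
```

```text
25.3583 [-0.2  0.7 -0.5]
```

View pics/c5.png

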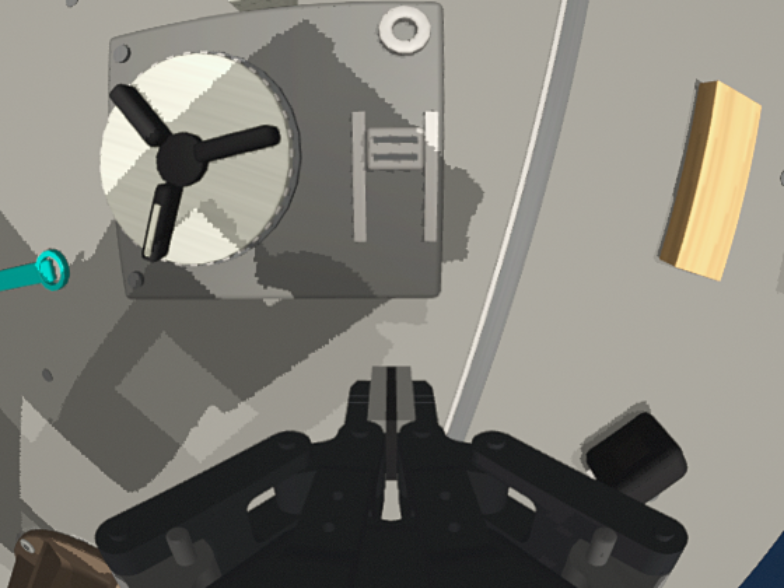

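The tab is now at (395,148), and the dial and bearing haven't moved. I'll check the tab's travel and then hand in.

```bash
python3 - <<'E'
from h import *
t=ray('wrist5',395/1.4,148/1.4,62.5)-O; x=t@EX; print('tab',x,t@EY)
# rail ends and bearing for reference
for q,z in [((359,113),46),((359,241),46),((404,31),49)]:
    r=ray('wrist5',q[0]/1.4,q[1]/1.4,z)-O; print(r@EX,r@EY)
if x>-1:
    arm.movel(loc(-80,-70,200),velocity=150); arm.pause(.3); print(arm.job_done())
E
```

```text
tab 2.2789014368502545 -72.29082348837267
20.157555466028498 -54.92832099785599
-44.20035928636759 -54.25810895343355
61.494671884164376 -76.78024713107513
the job is handed in; nothing more can be done
None
```

The dial is turned exactly four clicks clockwise and the lock tab is pushed to the end of its slide. The arm is clear, and I handed the job in at about 26 s of the 54 s allowed; no verdict came back.

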